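# Clamp an adapter in the tilted test cradle

## Task

Take the long adapter whose bare nose sticks out past a hex collar from the crate of fittings and lay it in the tilted cradle, nose downhill, with that collar down in the slot between the two lower saddles, and let go of it. Then swing the flat keeper bar down over it until it rests on its catch post, and after that swing the hook round until it is fully home against the stud on the keeper. Leave the other fittings in the crate and do not knock the dial gauge or the bottle out of place.

Things in the scene. Friction and masses are not known exactly. Their poses are not given: they have to be found in the camera images.
- adapter: The part to load: steel rod 190 mm long, 28 mm thick, 0.45 kg, with two hexagons 38 mm across flats, 16 mm thick: the collar, centred at x = -55 mm, and one at the +x end (x = 79..95). The bare nose is the 32 mm past the collar. Origin on the axis at mid-length, x from nose to end hexagon; it balances at x = -7. In one of the crate's lanes, axis 24 mm above the bench.
- adapter_collar (a point): Centre of the adapter's collar, on the rod's axis; axes as adapter.
- bed: Cradle's bed plate, 255 x 150 mm, fixed, tilted 30 degrees: x runs uphill (away from the robot), y left, z square to the plate. Origin on its upper face under the middle of the collar slot. Steel V saddles, edges up to z = 41 mm and y = +-26, stand at x = -32..-13, 13..24 and 104..124 mm; the rod lies along x with its axis at y = 0, z = 42. Fingers have room at x = 24..104.
- seat (a point): Where the centre of the collar belongs: in the 26 mm wide slot between the two lower saddles, at bed (0, 0, 42) mm; it may lie 5 mm up or down the slope. Axes as the bed's.
- catch (a point): Top of the catch post on which the closed keeper rests, at bed (114, -40, 57) mm; axes as the bed's. The other posts: hinge post at bed x = 114, y = 46; hook post at x = 188, y = -66.
- keeper (a joint): Angle of the keeper, a flat steel bar 18 x 112 x 6 mm hinged left of the upper saddle: 0 = closed, lying across the rod along the bed's -y, top face at bed z = 63.5 mm; 1.57 = standing square to the bed, at most 1.9. Stiff hinge: it stays where it is left. A stud 10 mm thick stands 15 mm up from its upper face, 102 mm from the hinge.
- keeper_hinge (a point): Point on the keeper's hinge axis (parallel to the bed's x), at bed (114, 46, 60.5) mm; axes as the bed's.
- keeper_tip (a point): Middle of the keeper's free end, 112 mm from its hinge; y points from here to the hinge, z out of the face that is uppermost when closed.
- hook (a joint): Angle of the hook, a dark steel bar 10 mm wide, 8 mm thick, reaching 86 mm from its pivot, swinging parallel to the bed at bed z = 66..74 mm: 0 = closed, pointing downhill (bed -x), its edge against the keeper's stud and its nose round the stud's lower side; grows as it swings out to the bed's -y. Stiff pivot: it stays where it is left.
- hook_hinge (a point): Hook's pivot, at bed (188, -66, 70) mm; axes as the bed's.
- hook_tip (a point): Centre of the hook bar's end, 84 mm from the pivot; x points from here to the pivot.
- crate: Grey open crate, 335 x 290 mm outside, 45 mm high, walls and floor 5 mm, fixed. Origin under its centre, x along the 335 mm side, away from the robot. Three long fittings lie roughly along x in lanes at y = -80, 0 and 80 mm, in any order.
- dumbbell: Other fitting in the crate: same rod, 190 mm, but a hexagon right at each end. Origin at mid-length on the axis.
- short: Other fitting in the crate: same shape as the adapter but only 120 mm long. Origin at mid-length on the axis.
- tee: Other fitting in the crate's far end: steel tee, 64 x 50 x 28 mm, origin on its underside.
- elbow: Other fitting in the crate's far end: dark elbow, 60 x 48 x 26 mm, origin on its underside.
- gauge: Bystander: round dial gauge lying face up on the bench, 76 mm across, 33 mm high, origin at its underside.
- bottle: Bystander: white bottle standing on the bench, 60 mm across, 130 mm high, origin at its underside.
There are look-alikes about, which are no part of the job. What is shaped like the adapter but pink is not meant.

How it is judged:
By the outcome, as a careful person would: the job done as asked, in the order asked, and still so for the second after the job is handed in, with the robot touching nothing.
It also fails if it takes over 67 s, if anything falls off the work surface, if the arm or the gripper's body presses on something with over 40 N, if the wrist force passes 120 N, or if a joint passes its speed limit or range.

## Robot

A 7-joint arm with a two-finger parallel gripper is mounted at the origin on the work surface. World frame = base frame: x ahead of the robot, y to its left, z up, the work surface at z = 0. Lengths are in mm, angles in rad, forces in N, time in s.
With the tool pointing down it reaches from about 425 to 1025 mm from the base axis. Payload 3.6 kg.
Tool frame: the origin (TCP) lies at the very end of the fingers, on their centre line; the grasp point (between the pads) lies 19 mm behind it; z points along the fingers, y is the line along which they close (so a half turn about z gives the same grasp; the last joint's range is limited). The gripper opens to 85 mm and grips with 20 to 120 N. Pads are 22 mm wide; open, the fingers measure 114 mm over their backs; the gripper's body (76 mm by 85 mm) begins 54 mm behind the grasp point. The pads swing forward as they close: fully open they stand 13 mm farther back than shut.
Start: joints at [-1.27, 0.591, 0.048, 1.609, -0.033, 0.943, -0.034], TCP at [278.848, 669.234, 231.302] pointing down, gripper open.
Joint ranges: [-2.69, 2.69], [-0.47, 2.24], [-1.27, 1.36], [0.19, 2.51], [-1.53, 4.68], [0.08, 2.07], [-3.09, 3.09]. Speed limits (rad/s): [2.57, 2.57, 3.14, 3.14, 3.14, 3.14, 3.14].

## Interface

Orientations are given as a unit quaternion [w, x, y, z].
In Python, from workcell import robot, claw, status, viewer, ticket gives the robot as it stands. Calls block until the motion is done:
- robot.move_ptp(position, orientation): joint-space move of the TCP to a pose.
- robot.move_linear(position, attitude=None, velocity=150, stop_force=None): straight line of the TCP; attitude=None keeps the orientation; velocity is the mean speed in mm/s. With stop_force (N) it stops when the force on the tool has changed by that much, and returns True; else False.
- robot.movej(angles): joint-space move.
- claw.set_gripper(opening, force=None): finger opening in mm; force is the grip in N (None keeps the last); returns when the fingers have stopped.
- robot.wait(seconds).
- robot.solve_ik(position, orientation): joint angles nearest the present ones, or None.
- status.state(): the state.
- viewer.get_image(name): name is "side" or "top"; returns a dict with "img" (420x560x3 uint8, red, green, blue), "z_map" (420x560 float32, mm along the optical axis (not along the pixel's ray), 0 where there is no reading), "fx", "fy", "cx", "cy" (pixels), "T" (4x4, takes a point from camera to world coordinates). Camera axes: x right, y up, looking along -z (the intrinsics and any distortion apply to the point x, -y, -z); pixel columns grow to the right and rows downward; lengths in mm; the calibration is good to about 2 mm. A picture is of the moment at which its call begins.
A pose or a line that the arm cannot do raises robot.Unreachable and nothing moves.
- ticket.close_job(): hands the job in; it is judged then, once.
The state is a dict: "clock": time; "joints": joint angles; "joint_velocities": joint speeds; "joint_efforts": joint torques, N m; "tool_pos": TCP position; "tcp_rot": TCP orientation; "wrist_force": force on the tool from outside, world axes, zero at the start; "moment": the same for the moment, N m; "gripper_width": finger opening in mm; "gripper_force": force on a finger pad.
Only numpy, scipy, OpenCV 4.12 (cv2) and the standard library are available. Lean on these libraries where they do the work, as an engineer would, in place of code of your own. Each camera call takes 0.05 s, during which the arm holds its last target. There are 200 camera calls.

## Working session

There is one attempt and no reset: what is moved stays moved. The work goes in short steps, each a Python script; the robot and the scene stay as the last script left them, time stands still between calls to the robot, and variables do not carry over. Pictures are saved under pics/ and viewed, at most 10 in all, crops included, and the job is handed in when it is done.

```bash
ls; mkdir -p pics; python3 - <<'E'
from workcell import robot, claw, status, viewer, ticket
import cv2,numpy as np
for n in("side","top"):
    d=viewer.get_image(n); np.savez(n+"0.npz",**d); cv2.imwrite(f"pics/{n}0.png",cv2.resize(d["img"][:,:,::-1],(800,600)))
    print(n,d["fx"],d["fy"],d["cx"],d["cy"],d.keys());print(np.round(d["T"],3), (d["z_map"]>0).mean())
s=status.state();print(s)
E
```

```text
pics
side 391.680030313582 391.680030313582 279.2542416568301 205.00683258913335 dict_keys(['img', 'z_map', 'fx', 'fy', 'cx', 'cy', 'T'])
[[ 9.91000e-01  1.02000e-01 -8.30000e-02  4.01494e+02]
 [-1.31000e-01  7.62000e-01 -6.34000e-01 -7.26187e+02]
 [-1.00000e-03  6.40000e-01  7.69000e-01  9.73656e+02]
 [ 0.00000e+00  0.00000e+00  0.00000e+00  1.00000e+00]] 0.9960246598639456
top 476.469236522408 476.469236522408 278.4849953187627 207.56615001144698 dict_keys(['img', 'z_map', 'fx', 'fy', 'cx', 'cy', 'T'])
[[ 2.800000e-02  9.980000e-01 -5.900000e-02  4.403340e+02]
 [-1.000000e+00  2.800000e-02  1.200000e-02  6.196000e+00]
 [ 1.400000e-02  5.800000e-02  9.980000e-01  1.360099e+03]
 [ 0.000000e+00  0.000000e+00  0.000000e+00  1.000000e+00]] 0.9956420068027211
{'clock': 0.1, 'joints': array([-1.26951808,  0.59207265,  0.04831103,  1.60966679, -0.03328637,
        0.94267805, -0.03372875]), 'joint_velocities': array([-0.00203031, -0.00230427, -0.00055476, -0.00255868,  0.0016073 ,
        0.00171092,  0.00070867]), 'joint_efforts': array([ 3.40901563e-03, -5.49999332e+01,  1.55264027e+00, -1.98825395e+01,
        9.66871827e-03,  3.85286490e-03,  1.19591454e-05]), 'tool_pos': array([278.55562857, 668.56648435, 230.2329622 ]), 'tcp_rot': array([-1.33677648e-04,  1.96082900e-01,  9.80586802e-01, -1.00124174e-03]), 'wrist_force': array([0.31877467, 0.00614699, 0.35317934]), 'moment': array([ 0.00506879, -0.04848834,  0.0014741 ]), 'gripper_force': 0.0, 'gripper_width': 85.35440694648898}
```

View pics/top0.png

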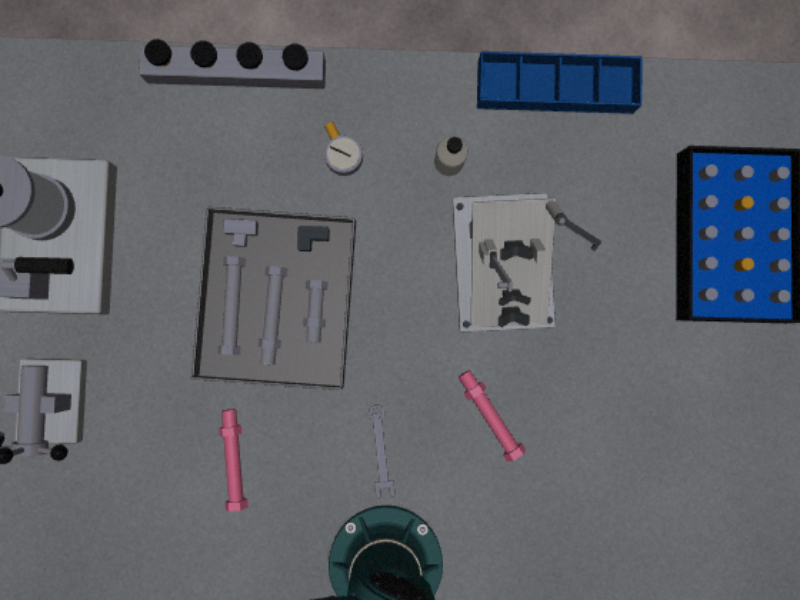

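View pics/side0.png

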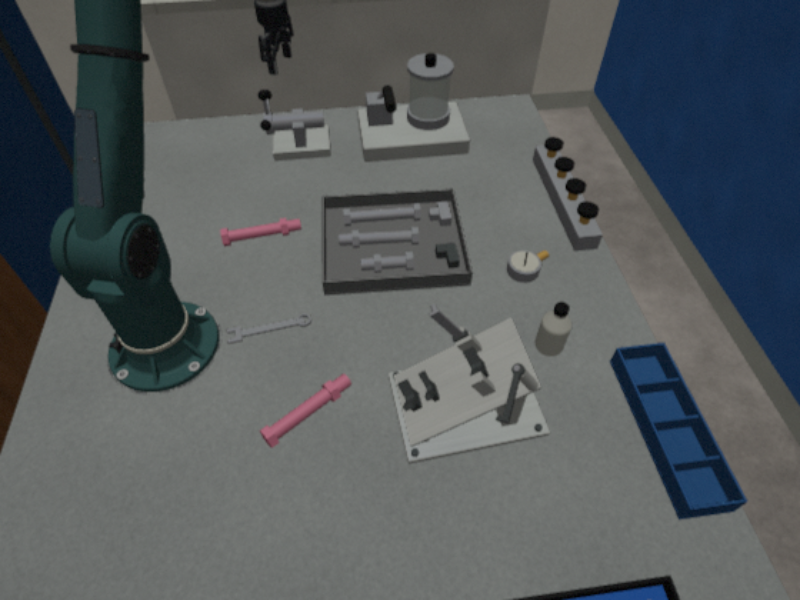

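The top view shows the adapter in the crate's middle lane: nose at about (268,360), collar (268,345), end hex (275,270), so the nose points at the robot. The dumbbell is to its left and the short fitting to its right. The cradle is near (510,262), with the keeper standing up from (490,250) to (507,287) and the hook swung out from (552,208) to (598,245). In the side view the cradle is at (470,385), with the bed sloping up away from the robot.

```bash
cat > h.py <<'E'
import numpy as np, cv2
def cloud(d):
    v,u=np.mgrid[0:420,0:560]; z=d["z_map"].astype(float)
    p=np.stack([(u-d["cx"])/d["fx"]*z,-(v-d["cy"])/d["fy"]*z,-z],-1)
    return p@d["T"][:3,:3].T+d["T"][:3,3]
def load(n): return dict(np.load(n+".npz"))
E
python3 - <<'E'
from h import *
from scipy.optimize import least_squares
rows=[]
for n in("side","top"):
    d=load(n+"0");P=cloud(d);I=d["img"].astype(int)
    X,Y,Z=P[...,0],P[...,1],P[...,2]
    t=(abs(X-450)<60)&(abs(Y-20)<120)&(abs(Z)<15); print(n,"bench z",np.median(Z[t]),Z[t].std())
    # crate-lane fittings
    m=(X>430)&(X<780)&(Y>60)&(Y<450)&(Z>22)&(Z<48)
    g=I.sum(-1)
    lab=cv2.connectedComponentsWithStats(m.astype(np.uint8))
    for i in range(1,lab[0]):
        if lab[2][i,4]>60:
            q=P[lab[1]==i]; print(n,i,lab[2][i],np.round(q.mean(0),1),np.round(np.percentile(q[:,2],95),1))
    # bed plane
    c=(X>480)&(X<850)&(Y>-330)&(Y<-60)&(Z>15)&(I.min(-1)>110)
    q=P[c]
    best=None;rng=np.random.default_rng(0)
    for _ in range(500):
        a=q[rng.choice(len(q),3,False)];nn=np.cross(a[1]-a[0],a[2]-a[0]);L=np.linalg.norm(nn)
        if L<500: continue
        nn/=L;nn*=np.sign(nn[2])
        if nn[2]>.95: continue
        k=abs((q-a[0])@nn)<3
        if best is None or k.sum()>best.sum():best=k
    qq=q[best];c0=qq.mean(0);nn=np.linalg.svd(qq-c0,full_matrices=False)[2][2];nn*=np.sign(nn[2])
    r=(qq-c0)@nn
    print(n,"bed",len(qq),c0.round(1),nn.round(4),"tilt",np.degrees(np.arccos(nn[2])),"yaw",np.degrees(np.arctan2(-nn[1],-nn[0])),r.std())
    x=np.array([nn[2]*-nn[0],nn[2]*-nn[1],0]);x-=nn*(x@nn);x/=np.linalg.norm(x);y=np.cross(nn,x)
    e=np.c_[(qq-c0)@x,(qq-c0)@y].astype(np.float32)
    print("rect",cv2.minAreaRect(e),np.percentile(e,[.3,99.7],axis=0).round(1))
for n,(x0,x1,y0,y1) in {"side":(260,400,200,340),"top":(300,440,120,240)}.items():
    im=load(n+"0")["img"][y0:y1,x0:x1,::-1]; cv2.imwrite(f"pics/{n}_crop.png",cv2.resize(np.clip(im*1.4,0,255).astype(np.uint8),None,fx=4,fy=4,interpolation=2))
E
```

```text
side bench z -0.6482805430671306 3.027567468440468
side 1 [248 133  83  68 965] [571.8 216.6  35.4] 45.4
side 2 [301 141  15  15 151] [642.4 298.7  30.7] 34.9
side 3 [249 143  46  13 333] [513.5 306.1  33.3] 42.1
side 4 [251 159  42  12 319] [504.7 226.1  33.2] 41.7
side 5 [305 170  17  15 161] [634.7 160.8  29.3] 33.5
side 6 [253 177  37  13 315] [490.7 143.8  34.2] 42.9
side 7 [356 178   8  15  69] [772.7  99.2  30.4] 34.9
side bed 3335 [ 588.1 -225.4   99.5] [-0.4997 -0.0374  0.8654] tilt 30.070376820453035 yaw 4.275497005856333 1.3469317213553775
rect ((-5.79620361328125, 4.228630065917969), (250.2478485107422, 150.72195434570312), 0.5807807445526123) [[-127.2  -69.9]
 [ 118.6   78.8]]
top bench z 0.5873053341256309 3.489653721725196
top 1 [229 114  22   8 120] [772.3 106.4  31.5] 36.3
top 2 [136 145 113  94 809] [595.5 254.6  38.9] 47.1
top 3 [156 153  24  20 311] [641.4 304.4  31.8] 36.7
top 4 [208 158  22  18 276] [633.6 165.5  30.4] 34.9
top 5 [156 179  16  58 608] [512.1 312.8  35.3] 42.4
top 6 [184 186  18  51 531] [504.5 232.5  35.2] 42.1
top 7 [212 196  18  42 476] [490.6 150.7  35.9] 44.9
top bed 2762 [ 594.4 -218.2  105.3] [-0.4966 -0.0388  0.8671] tilt 29.876960324671703 yaw 4.462873426791736 1.5280481245928874
rect ((-14.441497802734375, -0.4575958251953125), (148.73768615722656, 248.56028747558594), 89.90791320800781) [[-135.4  -74.3]
 [ 109.1   73.4]]
```

View pics/side_crop.png

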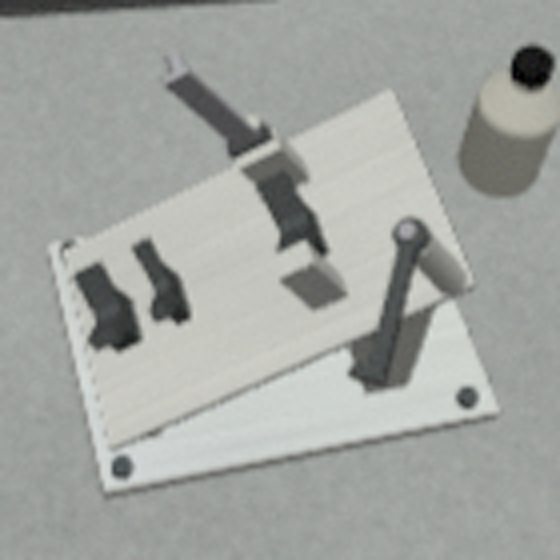

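View pics/top_crop.png

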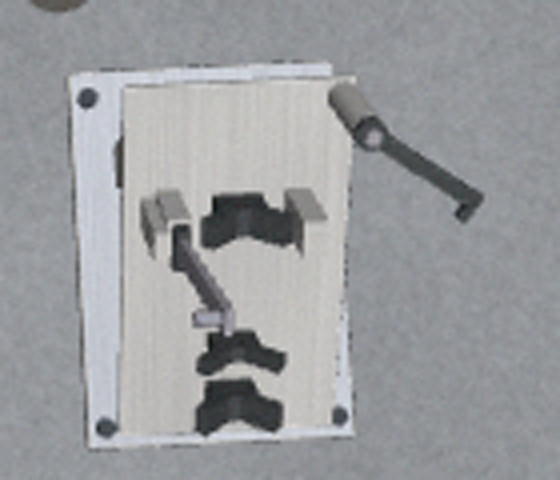

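The crops show the saddle tops, hinge post, catch post and hook clearly. In the top crop the keeper runs from (180,235) to (228,320) with its stud to the left, and the hook runs from its pivot at (372,132) to its tip at (468,200). Next I measure everything in bed coordinates.

```bash
cat >> h.py <<'E'
def frame(o,tilt,yaw):
    c,s=np.cos(yaw),np.sin(yaw);ct,st=np.cos(tilt),np.sin(tilt)
    R=np.array([[c,-s,0],[s,c,0],[0,0,1]])@np.array([[ct,0,-st],[0,1,0],[st,0,ct]])
    T=np.eye(4);T[:3,:3]=R;T[:3,3]=o;return T
E
python3 - <<'E'
from h import *
from scipy.optimize import least_squares
ctr=np.array([582.2,-220.6,97.3])
T0=frame(ctr,np.radians(30),np.radians(4.4)); R=T0[:3,:3]
for n in("side","top"):
    d=load(n+"0");P=cloud(d);I=d["img"].astype(int);L=(P-ctr)@R; g=I.max(-1)
    inn=(abs(L[...,0])<135)&(abs(L[...,1])<80)
    pl=inn&(abs(L[...,2])<5)&(g>110); e=L[pl]
    print(n,"plate z",np.median(e[:,2]).round(2))
    u=e[:,1]; 
    # plate edges: extremes per strip -> line fit
    for ax,o in((0,1),(1,0)):
        for sg in(-1,1):
            pts=[]
            for a in np.arange(-110 if o==0 else -60,110 if o==0 else 60,10):
                k=abs(e[:,o]-a)<5
                if k.sum()>20: pts.append((a,sg*np.sort(sg*e[k,ax])[-3:].mean()))
            pts=np.array(pts);k=abs(pts[:,1]-np.median(pts[:,1]))<6;f=np.polyfit(*pts[k].T,1)
            print("  edge",'xy'[ax],sg,"at",f[1].round(1),"slope deg",np.degrees(f[0]).round(2),k.sum())
    m=inn&(L[...,2]>8)
    m2=(abs(L[...,0]-60)<130)&(L[...,1]<0)&(L[...,1]>-190)&(L[...,2]>50)
    for nm,mm in(("saddle",inn&(g<85)&(L[...,2]>12)&(L[...,2]<50)),("high",(abs(L[...,0])<150)&(abs(L[...,1])<190)&(L[...,2]>52)&(L[...,2]<200)&(P[...,1]<-60))):
        nl,lab,st,_=cv2.connectedComponentsWithStats(mm.astype(np.uint8))
        for i in range(1,nl):
            if st[i,4]>15:
                q=L[lab==i];print("  ",nm,st[i],"mean",q.mean(0).round(1),"min",np.percentile(q,3,axis=0).round(1),"max",np.percentile(q,97,axis=0).round(1))
# adapter
A={}
for n in("side","top"):
    d=load(n+"0");P=cloud(d)
    m=(P[...,0]>360)&(P[...,0]<605)&(abs(P[...,1]-228-(P[...,0]-500)*-.05)<32)&(P[...,2]>15)&(P[...,2]<55)
    nl,lab,st,_=cv2.connectedComponentsWithStats(m.astype(np.uint8));i=1+np.argmax(st[1:,4]);A[n]=P[lab==i]
    q=A[n];print(n,len(q),np.percentile(q,[1,99],axis=0).round(1))
def res(p,q):
    y0,k,z0,r=p; return np.hypot((q[:,1]-y0-k*(q[:,0]-500))*np.cos(k),q[:,2]-z0)-14
def fit(q):
    f=least_squares(lambda p:np.r_[res(np.r_[p,14],q)],[229,-.06,24],loss="soft_l1",f_scale=1.5).x;return f
for n,q in list(A.items())+[("both",np.vstack(list(A.values())))]:
    k=(q[:,0]>450)&(q[:,0]<560)&(q[:,2]>24); f=fit(q[k]); print(n,"axis y@500,slope,z",f.round(3))
    s=(q[:,0]-500)*np.cos(f[1])+(q[:,1]-f[0]-0)*np.sin(f[1]); t=q[:,2]>20
    rad=np.hypot(q[:,1]-f[0]-f[1]*(q[:,0]-500),q[:,2]-f[2])
    print("  ends",np.sort(s[t])[[2,8,-9,-3]].round(1)," rad profile",[(int(a),np.percentile(rad[(abs(s-a)<2)&t],75).round(1)) for a in range(-100,110,4) if ((abs(s-a)<2)&t).sum()>3])
E
```

```text
side plate z -0.84
  edge x -1 at -128.4 slope deg 0.05 12
  edge x 1 at 124.0 slope deg 0.02 12
  edge y -1 at -73.8 slope deg 0.47 21
  edge y 1 at 72.4 slope deg 0.32 19
   saddle [321 238  20  26 223] mean [40.8 14.7 32.3] min [ 29.  -19.1  15.3] max [50.7 39.1 45.9]
   saddle [293 260  13  20 117] mean [-54.9   0.3  31.7] min [-61.5 -26.7  14.1] max [-50.7  24.9  43.5]
   saddle [365 265   9   7  31] mean [112.  -75.2  31.8] min [106.3 -76.6  15.3] max [116.3 -72.9  47.3]
   saddle [279 266  15  21 173] mean [-95.    0.3  32.2] min [-105.6  -26.8   15.2] max [-87.8  23.6  43.6]
   saddle [332 267  14   9  64] mean [ 40.2 -48.   31.2] min [ 29.5 -49.3  12.6] max [ 49.7 -46.7  48.8]
   high [301 213  28  27 252] mean [ 40.1  39.7 115.7] min [29.8 32.9 58.4] max [ 49.7  55.4 171.2]
   high [347 255  23  42 286] mean [ 92.8 -96.7  71.4] min [  57.4 -135.7   58. ] max [120.7 -61.4  77.6]
   high [328 261  11  10  71] mean [ 38.7 -41.4  55.9] min [ 27.4 -48.9  53.6] max [ 50.8 -32.3  58.8]
top plate z 0.56
  edge x -1 at -129.5 slope deg -0.2 8
  edge x 1 at 123.5 slope deg 0.2 12
  e
[... 3780 characters left out ...]
(-40, np.float64(16.0)), (-36, np.float64(14.1)), (-32, np.float64(15.7)), (-28, np.float64(15.5)), (-24, np.float64(15.1)), (-20, np.float64(14.0)), (-16, np.float64(14.6)), (-12, np.float64(15.2)), (-8, np.float64(15.7)), (-4, np.float64(14.5)), (0, np.float64(15.9)), (4, np.float64(14.4)), (8, np.float64(15.4)), (12, np.float64(15.3)), (16, np.float64(15.3)), (20, np.float64(16.0)), (24, np.float64(16.3)), (28, np.float64(15.1)), (32, np.float64(15.6)), (36, np.float64(14.5)), (40, np.float64(15.0)), (44, np.float64(14.7)), (48, np.float64(14.3)), (52, np.float64(15.4)), (56, np.float64(20.3)), (60, np.float64(21.4)), (64, np.float64(20.2)), (68, np.float64(21.2)), (72, np.float64(21.5))]
```

```bash
cat >> h.py <<'E'
from scipy.spatial.transform import Rotation as Rot
from workcell import robot, claw, status, viewer, ticket
R0=frame([0,0,0],np.radians(30),np.radians(4.5))[:3,:3]
BO=np.array([582.2,-220.6,97.3])+R0@[-74.5,0.3,-0.15]      # bed origin
B=lambda p: BO+R0@np.asarray(p,float)
def q(y,z):                                                  # tool closing axis, pointing axis -> quaternion
    z=np.asarray(z,float)/np.linalg.norm(z); y=np.asarray(y,float); y=y-z*(y@z); y/=np.linalg.norm(y)
    return Rot.from_matrix(np.c_[np.cross(y,z),y,z]).as_quat(scalar_first=True)
bx,by,bz=R0.T
QP=q(by,-bz)                                                 # placing attitude
def place(h,gx=47,dz=-15):                                   # TCP for rod axis h above seat height
    return B([gx,0,42+h+dz])
def kpose(th,clear,sgn=1,r=55,pmax=np.radians(60)):
    phi=min(th,pmax); n=np.array([0,np.sin(th),np.cos(th)]); u=np.array([0,-np.cos(th),np.sin(th)])
    p=np.array([114,46,60.5])+r*u+(3+11*np.sin(abs(th-phi))+clear)*n
    return B(p), q(sgn*bx,-R0@[0,np.sin(phi),np.cos(phi)])
def hpose(th,clear,sgn=1,r=50,z=63,up=0):
    d=np.array([-np.cos(th),-np.sin(th),0]); n=np.array([np.sin(th),-np.cos(th),0])
    p=np.array([188,-66,0])+r*d+(16+clear)*n+[0,0,z+up]
    return B(p), q(sgn*(R0@d),-bz)
AX=np.array([np.cos(-.072),np.sin(-.072),0]); AO=np.array([476.5,235.7,24])
E
cat > chk.py <<'E'
from h import *
print("bed origin",BO.round(1))
for n in("side","top"):
    L=(cloud(load(n+"0"))-BO)@R0
    k=(abs(L[...,0]-114)<9)&(L[...,2]>75)&(L[...,2]<150)&(abs(L[...,1]-45)<30); e=L[k]; f=np.polyfit(e[:,2]-60.5,e[:,1],1)
    print(n,"keeper y=",f.round(3),len(e))
    k=(L[...,2]>60)&(L[...,2]<84)&(L[...,1]<-78)&(L[...,1]>-150)&(L[...,0]>100)&(L[...,0]<200);e=L[k]
    f=np.polyfit(e[:,1],e[:,0],1); print(n,"hook ang",np.degrees(np.arctan2(1,f[0])).round(1),"x at y=-66",np.polyval(f,-66).round(1), e.mean(0).round(1))
def t(nm,p,o):
    j=robot.solve_ik(p,o); print(nm,np.round(p),None if j is None else np.round(j,2))
down=[0,0,-1];perp=np.array([-AX[1],AX[0],0])
for s in(1,-1):
    print("sgn",s)
    g=AO-8*AX
    t("pick",[g[0],g[1],9],q(s*perp,down)); t("lift",[g[0],g[1],320],q(s*perp,down))
    for h in(0,120,180,220): t(f"place{h}",place(h),q(s*by,-bz))
    for a in(95,90,45,0): t(f"keep{a}",*kpose(np.radians(a),5,s))
    for a in(51,25,0): t(f"hook{a}",*hpose(np.radians(a),5,s))
    t("hookup",*hpose(np.radians(51),15,s,up=60))
E
python3 chk.py
```

```text
bed origin [ 517.9 -225.4   59.9]
side keeper y= [-0.1   43.343] 116
side hook ang 53.3 x at y=-66 190.2 [ 157.  -110.6   72.3]
top keeper y= [-0.095 49.178] 75
top hook ang 52.6 x at y=-66 188.3 [ 155.3 -109.3   74.2]
sgn 1
pick [469. 236.   9.] [-0.53  0.71 -0.03  2.18  0.09  0.26  0.86]
lift [469. 236. 320.] [-0.63  0.24  0.1   1.96 -0.03  0.94  0.98]
place0 [ 545. -223.  107.] [ 1.07  0.72 -0.87  2.29  2.09  0.3   0.08]
place120 [ 485. -228.  211.] [ 1.22  0.43 -0.89  2.32  0.77  0.11  1.35]
place180 [ 455. -230.  263.] [ 1.29  0.27 -0.86  2.31 -0.35  0.22  2.48]
place220 [ 435. -232.  297.] [ 1.37  0.17 -0.86  2.29 -0.52  0.34  2.65]
keep95 [ 554. -157.  216.] [-1.06  1.11  1.23  2.33  1.2   0.12 -1.68]
keep90 [ 554. -163.  217.] [-1.05  1.11  1.24  2.33  1.28  0.11 -1.75]
keep45 [ 563. -209.  208.] [ 0.42  0.59 -0.7   2.32  1.74  1.18 -1.77]
keep0 [ 583. -229.  176.] [ 0.66  0.47 -0.31  2.19 -1.26  0.11  1.73]
hook51 [ 645. -334.  201.] [ 0.12  0.6   0.61  1.97 -1.34  0.65 -0.48]
hook25 [ 626. -323.  190.] [ 0.11  0.6   0.61  2.03 -1.4   0.64 -0.85]
hook0 [ 612. -305.  183.] [ 
[... 407 characters left out ...]
455. -230.  263.] [-0.11  0.24  0.8   2.36 -1.25  0.54  0.25]
place220 [ 435. -232.  297.] [-0.47  0.25  1.29  2.35 -1.16  0.69  0.2 ]
keep95 [ 554. -157.  216.] [-0.38  0.62  0.08  2.3   1.5   1.08  1.23]
keep90 [ 554. -163.  217.] [-0.37  0.62  0.09  2.3   1.51  1.07  1.23]
keep45 [ 563. -209.  208.] [-0.25  0.51  0.2   2.35  1.8   0.72  1.21]
keep0 [ 583. -229.  176.] [ 0.39  0.46  0.05  2.2  -1.52  0.26 -1.18]
hook51 [ 645. -334.  201.] [ 0.77  0.54 -0.32  1.94 -0.48  0.27  1.93]
hook25 [ 626. -323.  190.] [ 0.64  0.52 -0.14  2.   -0.89  0.29  1.87]
hook0 [ 612. -305.  183.] [ 0.49  0.51  0.05  2.06 -1.18  0.34  1.7 ]
hookup [ 622. -342.  257.] [ 0.81  0.45 -0.32  1.93 -0.44  0.38  1.89]
```

```bash
python3 - <<'E'
from h import *
perp=np.array([-AX[1],AX[0],0]); Q=q(-perp,[0,0,-1]); g=AO-8*AX
claw.set_gripper(54,80)
robot.move_ptp([g[0],g[1],130],Q)
robot.move_linear([g[0],g[1],40],velocity=150)
print("stopped",robot.move_linear([g[0],g[1],9],velocity=40,stop_force=12))
s=status.state();print(s["tool_pos"].round(1),s["wrist_force"].round(1))
claw.set_gripper(20,80)
s=status.state();print(s["gripper_width"],s["gripper_force"],s["wrist_force"].round(1))
robot.move_linear([g[0],g[1],130],velocity=120)
robot.move_linear([g[0]+50,g[1],310],velocity=180)
s=status.state();print(s["clock"],s["joints"].round(2),s["gripper_width"],s["gripper_force"],s["wrist_force"].round(1))
for n in("side","top"):
    d=viewer.get_image(n); np.savez(n+"1.npz",**d)
for h in(150,180,200,220,240): 
    j=robot.solve_ik(place(h),q(-by,-bz));print(h,None if j is None else j.round(2))
for p in ([560,-60,320],[560,-220,320]): print(robot.solve_ik(p,q(-by,[0,0,-1])))
E
```

```text
stopped False
[468.6 236.2   9. ] [-0.  -0.6 -1. ]
25.93675578554367 78.21505308151245 [-1.1 -1.1  6.2]
6.6667 [-1.14  0.42  0.88  1.91 -0.38  0.99 -1.74] 25.599007739001372 78.83641362190247 [-0.4  0.  -6.5]
150 [ 0.09  0.28  0.55  2.36 -1.37  0.47  0.34]
180 [ 0.52  0.18  0.05  2.34 -1.05  0.36  0.02]
200 [ 0.53  0.14  0.05  2.33 -0.95  0.4  -0.08]
220 [ 0.38  0.1   0.24  2.33 -0.9   0.45 -0.12]
240 [ 0.39  0.06  0.24  2.32 -0.81  0.48 -0.2 ]
[-0.61329384  0.38998126  0.86889977  1.90755179 -0.35139821  1.00357154
 -1.08085658]
[-0.35733483  0.48747464  0.95674846  1.82890641 -0.45356289  1.06276046
 -0.71942647]
```

```bash
python3 - <<'E'
from h import *
d=load("side1");im=d["img"][60:260,200:460,::-1];a=cv2.resize(np.clip(im*1.3,0,255).astype(np.uint8),None,fx=3,fy=3,interpolation=2)
cv2.imwrite("pics/side1.png",a[:600,:800])
s=status.state();tp=s["tool_pos"];print(tp)
for n in("side","top"):
    P=cloud(load(n+"1"));m=(abs(P[...,1]-tp[1])<40)&(abs(P[...,0]-tp[0])<125)&(P[...,2]>tp[2]-40)&(P[...,2]<tp[2]+60)
    e=P[m]-tp; e=np.c_[e@AX,e@[-AX[1],AX[0],0],e[:,2]]
    for a in range(-100,120,10):
        k=abs(e[:,0]-a)<5
        if k.sum()>3: print(n,a,k.sum(),"y",np.percentile(e[k,1],[5,95]).round(0),"z",np.percentile(e[k,2],[5,50,95]).round(0))
E
```

```text
[517.28507778 236.06217418 308.6258944 ]
side -80 37 y [-17.  -1.] z [ 8. 20. 28.]
side -70 33 y [-17.  -1.] z [ 8. 23. 29.]
side -60 40 y [-16.   0.] z [ 8. 22. 28.]
side -50 49 y [-23.   3.] z [-1. 22. 34.]
side -40 53 y [-23.   5.] z [ 6. 25. 33.]
side -30 30 y [-17.   3.] z [ 9. 21. 27.]
side -20 39 y [-16.   1.] z [ 9. 22. 28.]
side -10 41 y [-38.  -0.] z [ 5. 21. 55.]
side 0 27 y [-29. -21.] z [ 2. 19. 31.]
side 10 28 y [-29. -13.] z [ 4. 17. 32.]
side 20 36 y [-15.   1.] z [ 5. 21. 27.]
side 30 36 y [-15.   5.] z [ 6. 20. 27.]
side 40 36 y [-15.   3.] z [11. 23. 28.]
side 50 34 y [-16.   2.] z [ 8. 22. 28.]
side 60 36 y [-14.   0.] z [ 7. 22. 28.]
side 70 35 y [-15.   0.] z [ 7. 20. 28.]
side 80 35 y [-14.   2.] z [ 6. 21. 27.]
side 90 57 y [-21.   7.] z [-2. 23. 33.]
side 100 49 y [-21.   6.] z [ 3. 25. 32.]
top -90 15 y [-13.   9.] z [21. 24. 30.]
top -80 62 y [-14.  11.] z [17. 26. 30.]
top -70 61 y [-14.  10.] z [16. 26. 30.]
top -60 63 y [-14.  11.] z [19. 25. 30.]
top -50 96 y [-21.  18.] z [17. 32. 36.]
top -40 80 y [-21.  13.] z [17. 28. 35.]
top -30 51 y [-14.   7.] z [17. 26. 29.]
top -20 23 y [-13.  -5.] z [15. 24. 29.]
top -10 22 y [-39. -19.] z [12. 52. 59.]
top 20 6 y [-13. -11.] z [16. 20. 23.]
top 30 18 y [-13.  -6.] z [14. 21. 27.]
top 40 42 y [-12.   4.] z [15. 26. 29.]
top 50 58 y [-12.  11.] z [15. 26. 29.]
top 60 62 y [-12.  12.] z [14. 25. 30.]
top 70 62 y [-12.  11.] z [17. 25. 30.]
top 80 57 y [-12.  12.] z [17. 25. 30.]
top 90 102 y [-18.  19.] z [15. 29. 35.]
top 100 68 y [-18.  19.] z [15. 30. 35.]
```

View pics/side1.png

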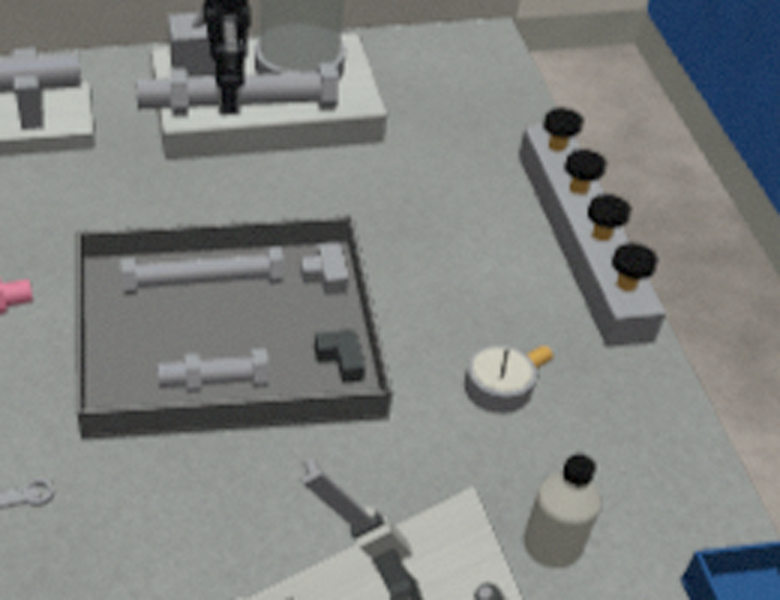

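The rod is held level with its axis about 15 mm above the TCP. The collar is 46–47 mm towards the nose, as planned. In the crop the other fittings remain in the crate, and the adapter runs from (140,92) at the nose to (330,85).

```bash
python3 - <<'E'
from h import *
Q=q(-by,-bz)
via=B([47,130,42+180-15])
print(robot.solve_ik(via,Q))
robot.move_ptp(via,Q); print(status.state()["clock"],status.state()["joints"].round(2))
def lin(p,v,**k):
    try: return robot.move_linear(p,velocity=v,**k)
    except robot.Unreachable as e: print("unreach",e); return None
if lin(place(180),130) is None: robot.move_ptp(place(180),Q)
s=status.state();print(s["clock"],s["joints"].round(2),s["tool_pos"].round(1),place(180).round(1))
for h,v in((120,90),(70,80),(35,80)):
    r=lin(place(h),v); s=status.state(); print(h,r,s["clock"],s["joints"].round(2))
    if r is None: 
        print(robot.solve_ik(place(h),Q)); break
for n in("side","top"):
    d=viewer.get_image(n); np.savez(n+"2.npz",**d)
a=[]
for n,(x0,x1,y0,y1) in {"side":(260,400,190,330),"top":(320,460,120,260)}.items():
    a.append(cv2.resize(np.clip(load(n+"2")["img"][y0:y1,x0:x1,::-1]*1.4,0,255).astype(np.uint8),(400,400),interpolation=2))
cv2.imwrite("pics/both2.png",np.hstack(a))
E
```

```text
[ 0.18020144  0.0804933   0.04772931  2.47158352 -1.06681971  0.17689561
 -0.24518611]
8.2083 [ 0.18  0.08  0.05  2.47 -1.07  0.18 -0.25]
9.3583 [ 0.43  0.18  0.15  2.34 -1.08  0.38  0.06] [ 455.1 -228.8  262.4] [ 455.3 -230.3  262.7]
120 False 10.175 [ 0.51  0.31  0.01  2.35 -1.43  0.29  0.39]
unreach the arm cannot follow that straight line within its joint ranges
70 None 10.175 [ 0.51  0.31  0.01  2.35 -1.43  0.29  0.39]
[ 1.25692148  0.62520107 -1.05273761  2.31116725  1.63395728  0.28614951
 -2.62345313]
```

```bash
cat > fk.py <<'E'
from h import *
from itertools import product
from scipy.optimize import least_squares
LO=np.array([-2.69,-.47,-1.27,.19,-1.53,.08,-3.09]);HI=np.array([2.69,2.24,1.36,2.51,4.68,2.07,3.09])
def chain(j,s,L,psi=0):
    seq=[("z",s[0]*j[0]+psi),("y",j[1]),("z",s[1]*j[2]),("y",j[3]),("z",s[2]*j[4]),("y",j[5]),("z",s[3]*j[6]+s[4]*np.pi/2)]
    R=np.eye(3);p=np.array([0,0,L[0]])
    for i,(a,t) in enumerate(seq):
        c,n=np.cos(t),np.sin(t)
        M=np.array([[c,-n,0],[n,c,0],[0,0,1]]) if a=="z" else np.array([[c,0,n],[0,1,0],[-n,0,c]])
        R=R@M
        if i==1: p=p+R@[L[4],0,L[1]]
        if i==3: p=p+R@[L[5],0,L[2]]
        if i==6: p=p+R@[0,0,L[3]]
    return p,R
E
cat > fit.py <<'E'
from fk import *
D=[]
for p in([500,0,300],[560,-200,250],[450,150,200],[600,100,150],[560,-220,320],[500,-150,400]):
    for z in([0,0,-1],[.4,.2,-1],[.2,-.3,-1]):
        Q=q([.3,-1,0],z);j=robot.solve_ik(p,Q)
        if j is not None: D.append((j,p,Rot.from_quat(Q,scalar_first=True).as_matrix()))
s=status.state();D.append((s["joints"],s["tool_pos"],Rot.from_quat(s["tcp_rot"],scalar_first=True).as_matrix()))
best=None
for sg in product((1,-1),(1,-1),(1,-1),(1,-1),(0,1,2,3)):
    e=sum(np.linalg.norm(chain(j,sg,np.zeros(6))[1]-R) for j,_,R in D)
    if best is None or e<best[0]: best=(e,sg)
print(len(D),best)
sg=best[1]
f=least_squares(lambda L:np.concatenate([chain(j,sg,L)[0]-p for j,p,_ in D]),[350,350,350,250,0,0])
print(f.x.round(2),np.abs(f.fun).max())
E
python3 fit.py
```

```text
19 (np.float64(1.569076281560308e-10), (-1, -1, -1, -1, 1))
[261.49 588.05 504.18 255.77 -45.4  -47.71] 33.09742670995223
```

```bash
cat > fk.py <<'E'
from h import *
from scipy.optimize import least_squares
LO=np.array([-2.69,-.47,-1.27,.19,-1.53,.08,-3.09]);HI=np.array([2.69,2.24,1.36,2.51,4.68,2.07,3.09])
def rots(j):
    e=Rot.from_euler
    Rs=[np.eye(3)]
    for i in range(7):
        M=e("z",-j[i]+(np.pi/2 if i==6 else 0)).as_matrix() if i%2==0 else e("y",j[i]).as_matrix()
        Rs.append(Rs[-1]@M)
    return Rs
def fk(j,V=None):
    V=np.load("V.npy") if V is None else V
    Rs=rots(j); return sum(R@v for R,v in zip(Rs,V)),Rs[-1]
E
cat > fit.py <<'E'
from fk import *
rng=np.random.default_rng(1);A=[];b=[]
for _ in range(60):
    p=rng.uniform([430,-300,150],[700,250,450]);Q=q([.3,-1,0],np.r_[rng.uniform(-.3,.5,2),-1]);j=robot.solve_ik(p,Q)
    if j is not None: A.append(np.hstack(rots(j)));b.append(p)
A=np.vstack(A);b=np.hstack(b);x=np.linalg.lstsq(A,b,rcond=1e-9)[0]
print(len(b)//3,np.abs(A@x-b).max());V=x.reshape(8,3);print(V.round(2));np.save("V.npy",V)
# families over h
V=np.load("V.npy");Rp=Rot.from_quat(q(-by,-bz),scalar_first=True).as_matrix()
def r(j,h,Rt=Rp,w=.02,ref=None):
    p,R=fk(j,V); o=[(p-place(h))/10,5*(R-Rt).ravel()]
    o.append(w*((j-ref) if ref is not None else (j-(LO+HI)/2)/(HI-LO))); return np.concatenate(o)
for h in(0,60,120,180):
    sol=[]
    for _ in range(25):
        f=least_squares(r,rng.uniform(LO,HI),bounds=(LO,HI),args=(h,),max_nfev=60)
        p,R=fk(f.x,V)
        if np.linalg.norm(p-place(h))<1.5 and np.abs(R-Rp).max()<.01 and not any(np.abs(f.x-t).max()<.15 for t in sol): sol.append(f.x)
    print(h);print(np.array(sol).round(2))
E
time python3 fit.py
```

```text
60 4.321572077969904e-08
[[-0.0000e+00 -0.0000e+00  1.4730e+02]
 [ 0.0000e+00 -1.0500e+01  1.4730e+02]
 [-0.0000e+00 -1.0500e+01  3.1188e+02]
 [-0.0000e+00 -1.1950e+01  3.1188e+02]
 [ 0.0000e+00 -1.1950e+01  2.3224e+02]
 [-0.0000e+00 -1.8000e-01  2.3224e+02]
 [ 0.0000e+00 -1.8000e-01  1.5445e+02]
 [ 0.0000e+00  0.0000e+00  1.5445e+02]]
0
[[ 0.81  0.6  -0.49  2.3   3.06  0.16  2.19]
 [ 1.08  0.72 -0.88  2.29  2.06  0.31 -3.03]
 [ 0.74  0.59 -0.39  2.3   3.41  0.17  1.83]
 [ 0.24  0.58  0.27  2.32  4.22  0.45  0.96]
 [ 0.05  0.64  0.54  2.33  4.31  0.61  0.84]
 [ 0.41  0.56  0.04  2.31  4.09  0.34  1.1 ]
 [ 0.78  0.59 -0.44  2.3   3.24  0.17  2.01]]
60
[[ 1.32  0.73 -1.19  2.31  1.65  0.43 -2.62]
 [ 1.07  0.54 -0.78  2.31  1.97  0.12 -2.98]
 [ 1.01  0.52 -0.69  2.32  2.27  0.08  2.99]
 [ 0.16  0.47  0.42  2.35  4.48  0.48  0.72]
 [ 0.57  0.44 -0.12  2.33  4.36  0.23  0.87]
 [ 0.35  0.44  0.17  2.34  4.44  0.36  0.77]
 [ 0.79  0.46 -0.4   2.32  4.09  0.11  1.15]
 [ 0.04  0.51  0.59  2.36  4.5   0.56  0.7 ]
 [-0.21  0.67  1.    2.36  4.53  0.86  0.65]]
120
[[ 1.29  0.46 -0.99  2.32  1.02  0.15 -2.04]
 [ 0.7   0.31 -0.22  2.34 -1.34  0.22  0.3 ]
 [ 1.19  0.42 -0.85  2.32  0.6   0.09 -1.62]
 [ 1.05  0.37 -0.66  2.32 -0.59  0.08 -0.44]
 [-0.36  0.74  1.36  2.38  4.68  1.1   0.57]
 [ 1.17  0.41 -0.82  2.32  0.43  0.08 -1.45]
 [ 0.1   0.35  0.52  2.36 -1.53  0.47  0.48]
 [ 0.36  0.31  0.19  2.35 -1.48  0.35  0.43]
 [ 0.89  0.34 -0.46  2.33 -1.14  0.14  0.1 ]]
180
[[ 0.74  0.19 -0.21  2.33 -0.95  0.32 -0.08]
 [ 1.55  0.4  -1.23  2.3   0.51  0.25 -1.52]
 [ 1.39  0.3  -0.98  2.31 -0.1   0.21 -0.92]
 [ 1.46  0.33 -1.08  2.31  0.14  0.22 -1.16]
 [ 0.89  0.2  -0.38  2.32 -0.86  0.29 -0.17]
 [ 0.42  0.18  0.16  2.34 -1.08  0.38  0.06]
 [ 1.16  0.24 -0.69  2.31 -0.59  0.24 -0.43]
 [ 0.11  0.2   0.53  2.35 -1.18  0.46  0.17]]
real	0m16.775s
user	0m16.254s
sys	0m0.227s
```

```bash
cat >> fk.py <<'E'
V=np.load("V.npy")
def track(j0,p,Qt,j3=None):
    Rt=Rot.from_quat(Qt,scalar_first=True).as_matrix()
    def r(j):
        P,R=fk(j,V); o=[(P-p),300*(R-Rt).ravel(),.02*(j-j0)]
        if j3 is not None: o.append([20*(j[2]-j3)])
        return np.concatenate(o)
    m=.02
    j=least_squares(r,np.clip(j0,LO+m+.001,HI-m-.001),bounds=(LO+m,HI-m),max_nfev=200).x
    P,R=fk(j,V); return j,np.linalg.norm(P-p),np.abs(R-Rt).max()
def dev(a,b,p0,p1):   # midpoint deviation from the straight line
    P,R=fk((a+b)/2,V); return np.linalg.norm(P-(p0+p1)/2)
E
cat > plan.py <<'E'
from fk import *
Q=q(-by,-bz); s=status.state(); j=s["joints"]
j,_,_=track(j,place(180),Q); W=[j]; 
for c in np.linspace(j[2],-1.15,7)[1:]:
    j,e,a=track(j,place(180),Q,c); print("sw",j.round(2),round(e,2),round(a,4),"dev",dev(W[-1],j,place(180),place(180)).round(1)); W.append(j)
hp=180
for h in(155,130,105,80,55,30,15,0):
    j,e,a=track(j,place(h),Q,-1.15); print(h,j.round(2),round(e,2),round(a,4),"dev",dev(W[-1],j,place(hp),place(h)).round(1)); W.append(j); hp=h
np.save("W.npy",W)
E
python3 plan.py
```

```text
sw [ 0.62  0.18 -0.07  2.33 -1.01  0.34 -0.02] 0.0 0.0 dev 0.6
sw [ 0.81  0.19 -0.28  2.33 -0.91  0.31 -0.12] 0.0 0.0 dev 0.8
sw [ 1.    0.21 -0.5   2.32 -0.77  0.27 -0.26] 0.0 0.0 dev 1.0
sw [ 1.18  0.24 -0.72  2.31 -0.56  0.24 -0.47] 0.0 0.0 dev 1.4
sw [ 1.35  0.29 -0.93  2.31 -0.21  0.21 -0.81] 0.0 0.0 dev 2.2
sw [ 1.5   0.36 -1.15  2.3   0.31  0.23 -1.32] 0.0 0.0 dev 3.5
155 [ 1.45  0.43 -1.15  2.31  0.73  0.22 -1.75] 0.0 0.0 dev 1.5
130 [ 1.4   0.51 -1.15  2.31  1.11  0.24 -2.12] 0.0 0.0 dev 1.3
105 [ 1.36  0.58 -1.15  2.31  1.38  0.29 -2.38] 0.0 0.0 dev 1.0
80 [ 1.32  0.65 -1.15  2.31  1.56  0.35 -2.54] 0.0 0.0 dev 0.7
55 [ 1.29  0.72 -1.15  2.31  1.68  0.4  -2.65] 0.0 0.0 dev 0.4
30 [ 1.26  0.79 -1.15  2.3   1.77  0.46 -2.72] 0.0 0.0 dev 0.3
15 [ 1.25  0.83 -1.15  2.29  1.81  0.49 -2.75] 0.0 0.0 dev 0.1
0 [ 1.23  0.87 -1.15  2.28  1.85  0.53 -2.77] 0.0 0.0 dev 0.1
```

```bash
python3 - <<'E'
from fk import *
W=np.load("W.npy"); robot.move_linear(place(180),velocity=120)
for j in W[:12]: robot.movej(j)
s=status.state();print(s["clock"],s["tool_pos"].round(1)-place(55 if 0 else 55).round(1),s["joints"].round(2),s["gripper_force"],s["wrist_force"].round(1))
for n in("side","top"):
    d=viewer.get_image(n); np.savez(n+"2.npz",**d)
a=[]
for n,(x0,x1,y0,y1) in {"side":(260,400,190,330),"top":(300,440,120,260)}.items():
    a.append(cv2.resize(np.clip(load(n+"2")["img"][y0:y1,x0:x1,::-1]*1.4,0,255).astype(np.uint8),(400,400),interpolation=2))
cv2.imwrite("pics/both2.png",np.hstack(a))
E
```

```text
15.3333 [-0.3  0.2  0. ] [ 1.29  0.72 -1.15  2.31  1.68  0.4  -2.64] 79.36726212501526 [ 0.1  1.4 -4.9]
```

View pics/both2.png

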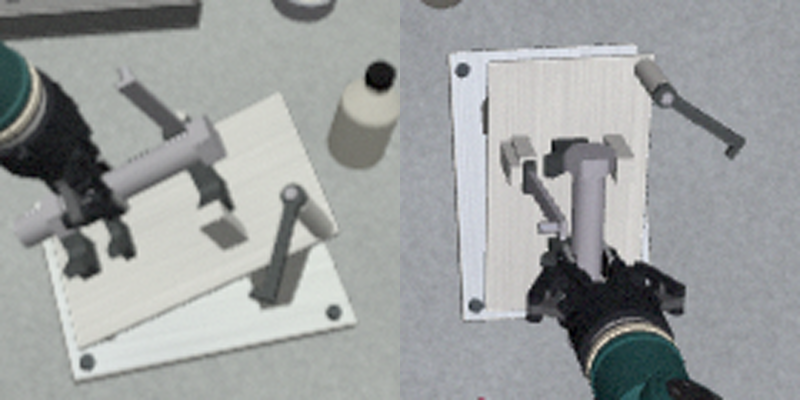

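Left panel (side): the rod is above the saddles, with its end hex at (205,140). Right panel (top): the rod lies clear of the keeper, between the posts. I'll check the held pose in bed coordinates, then lower it.

```bash
cat > s1.py <<'E'
from fk import *
def rodcheck(tag,h):
    for n in("side","top"):
        L=(cloud(load(n+tag))-BO)@R0; z=L[...,2]-42-h
        k=(abs(z)<26)&(z>0)&(abs(L[...,1])<25)&(L[...,0]>80)&(L[...,0]<175); e=L[k]
        m=e[:,0]<128; f=least_squares(lambda p:np.hypot(e[m,1]-p[0],e[m,2]-p[1]-p[2]*(e[m,0]-105))-14,[0,42+h,0],loss="soft_l1",f_scale=1.5).x
        hx=np.hypot(e[:,1]-f[0],e[:,2]-f[1]-f[2]*(e[:,0]-105))>18
        print(n,"y",f[0].round(1),"z@105",f[1].round(1),"pitch deg",np.degrees(f[2]).round(1),"hex x",np.percentile(e[hx&(e[:,0]>120),0],[3,97]).round(1),"(want 134..150)")
E
python3 - <<'E'
from s1 import *
rodcheck("2",55)
W=np.load("W.npy"); robot.movej(W[12])
r=robot.move_linear(place(-3),velocity=25,stop_force=9)
s=status.state();print(r,s["clock"],((s["tool_pos"]-BO)@R0).round(1),"want z 27",s["wrist_force"].round(1),s["joints"].round(2))
for n in("side","top"): np.savez(n+"3.npz",**viewer.get_image(n))
rodcheck("3",0)
E
```

```text
side y 0.1 z@105 94.8 pitch deg -0.9 hex x [134.9 150. ] (want 134..150)
top y 1.5 z@105 97.0 pitch deg -0.1 hex x [134.1 150.7] (want 134..150)
True 16.7167 [46.8  0.2 28.5] want z 27 [-0.2 -0.7  4.1] [ 1.23  0.86 -1.14  2.28  1.85  0.51 -2.78]
side y 0.1 z@105 41.2 pitch deg -0.6 hex x [124.2 150.4] (want 134..150)
top y 0.9 z@105 42.8 pitch deg 0.1 hex x [122.3 150.4] (want 134..150)
```

```bash
cat > kp.py <<'E'
from fk import *
rng=np.random.default_rng(3)
TH=[92,80,66,52,38,24,10,0]
def path(j,sg,c3):
    out=[];mar=9;dv=0;pp=None
    for k,t in enumerate(TH):
        p,Q=kpose(np.radians(t),25 if k==0 else 0,sg)
        j,e,a=track(j,p,Q,c3)
        if e>1 or a>.01: return None
        if out: dv=max(dv,dev(out[-1],j,pp,p),); mar=min(mar,4-np.abs(j-out[-1]).max()*4)
        out.append(j);pp=p
    o=np.array(out); return o,np.minimum(o-LO,HI-o).min(),np.abs(np.diff(o,axis=0)).max(),dv
if __name__=="__main__":
    s=status.state();j0=s["joints"]; best=[]
    for sg in(1,-1):
        for c3 in(-1.1,-.6,0,.5,1):
            for _ in range(4):
                b=path(np.r_[rng.uniform(LO,HI)],sg,c3)
                if b: best.append((b[2],sg,c3,b))
    best.sort(key=lambda t:t[0])
    for m,sg,c3,b in best[:6]: print(sg,c3,"margin",b[1].round(2),"maxstep",round(m,2),"dev",b[3].round(1),b[0][0].round(2),b[0][-1].round(2))
    np.save("K.npy",best[0][3][0])
E
python3 - <<'E'
from s1 import *
W=np.load("W.npy"); claw.set_gripper(46)
robot.wait(.3)
for j in W[12:6:-1]: robot.movej(j)
s=status.state();print(s["clock"],s["wrist_force"].round(1),s["gripper_width"])
for n in("side","top"): np.savez(n+"4.npz",**viewer.get_image(n))
rodcheck("4",0)
E
python3 kp.py
```

```text
19.3083 [-0.1 -0.8 -0.3] 46.141169199102464
side y -0.3 z@105 41.2 pitch deg -0.9 hex x [133.2 149.2] (want 134..150)
top y 0.5 z@105 42.6 pitch deg 1.7 hex x [121.7 148.5] (want 134..150)
-1 -1.1 margin 0.15 maxstep 0.39 dev 5.4 [ 0.4   0.91 -1.1   2.26  1.58  1.92  1.27] [ 1.19  0.72 -1.1   2.17  1.46  0.4   2.26]
-1 -1.1 margin 0.15 maxstep 0.39 dev 5.4 [ 0.4   0.91 -1.1   2.26  1.58  1.92  1.27] [ 1.19  0.72 -1.1   2.17  1.46  0.4   2.26]
1 -1.1 margin 0.15 maxstep 0.39 dev 5.4 [ 0.4   0.91 -1.1   2.26  1.58  1.92 -1.88] [ 1.19  0.72 -1.1   2.17  1.46  0.4  -0.88]
1 -1.1 margin 0.15 maxstep 0.39 dev 5.4 [ 0.4   0.91 -1.1   2.26  1.58  1.92 -1.88] [ 1.19  0.72 -1.1   2.17  1.46  0.4  -0.88]
1 -1.1 margin 0.15 maxstep 0.39 dev 5.4 [ 0.4   0.91 -1.1   2.26  1.58  1.92 -1.88] [ 1.19  0.72 -1.1   2.17  1.46  0.4  -0.88]
-1 -0.6 margin 0.02 maxstep 0.83 dev 10.3 [ 0.09  0.69 -0.6   2.27  1.52  1.5   1.24] [ 0.92  0.54 -0.67  2.18  1.16  0.1   2.48]
```

```bash
cat > kgo.py <<'E'
from fk import *
import sys
sg=1;c3=-1.1;W=np.load("W.npy")
def tr(phi): return q(sg*bx,-R0@[0,np.sin(phi),np.cos(phi)])
K=[]
j=W[6];pts=[(B([40,60,215]),tr(.3)),(B([40,125,200]),tr(.7)),(B([75,135,160]),tr(np.radians(60))),kpose(np.radians(92),60,sg),kpose(np.radians(90),12,sg)]
pts+=[kpose(np.radians(t),0,sg) for t in range(82,-1,-8)]+[kpose(0,0,sg)]
prev=W[6]
for p,Q in pts:
    j,e,a=track(j,p,Q,c3)
    mid=[]
    for t in (.33,.67,1):
        P,R=fk(prev+(j-prev)*t,V); mid.append([((P-R[:,2]*d-BO)@R0).round(0).astype(int).tolist() for d in(0,100)])
    print(j.round(2),round(e,1),round(a,3),"TCP/-100:",mid if len(K)<6 else mid[-1]); K.append(j); prev=j
np.save("K.npy",K)
E
python3 kgo.py
```

```text
[ 1.16  0.19 -1.1   2.47  1.57  0.37 -1.35] 0.0 0.0 TCP/-100: [[[25, 27, 203], [34, 35, 303]], [[21, 42, 207], [30, 62, 305]], [[40, 60, 215], [40, 90, 311]]]
[ 0.52  0.48 -1.19  2.49  1.43  1.32 -1.83] 4.8 0.007 TCP/-100: [[[36, 78, 198], [41, 118, 289]], [[36, 100, 192], [42, 152, 277]], [[45, 126, 200], [46, 190, 276]]]
[ 0.26  0.83 -1.1   2.34  1.38  1.89 -2.02] 0.0 0.0 TCP/-100: [[[56, 122, 185], [58, 194, 254]], [[66, 125, 172], [68, 205, 232]], [[75, 135, 160], [75, 222, 210]]]
[ 0.33  0.92 -1.1   2.24  1.53  1.94 -1.92] 0.0 0.0 TCP/-100: [[[88, 130, 144], [88, 217, 194]], [[102, 124, 128], [102, 211, 178]], [[114, 117, 113], [114, 203, 163]]]
[ 0.43  0.91 -1.1   2.27  1.61  1.91 -1.86] 0.0 0.0 TCP/-100: [[[114, 100, 113], [114, 187, 164]], [[114, 83, 114], [114, 170, 164]], [[114, 67, 116], [114, 153, 165]]]
[ 0.48  0.91 -1.1   2.27  1.65  1.89 -1.83] 0.0 0.0 TCP/-100: [[[114, 60, 116], [114, 146, 166]], [[114, 52, 116], [114, 139, 166]], [[114, 45, 116], [114, 132, 166]]]
[ 0.5   0.91 -1.1   2.27  1.66  1.89 -1.82] 0.0 0.0 TCP/-100: [[114, 36, 115], [114, 123, 165]]
[ 0.52  
[... 235 characters left out ...]
 TCP/-100: [[114, 13, 105], [114, 90, 169]]
[ 0.72  0.75 -1.1   2.31  1.77  1.4  -1.66] 0.0 0.0 TCP/-100: [[114, 7, 100], [114, 74, 174]]
[ 0.82  0.69 -1.1   2.31  1.8   1.17 -1.59] 0.0 0.0 TCP/-100: [[114, 2, 94], [114, 58, 177]]
[ 0.92  0.66 -1.1   2.3   1.81  0.96 -1.51] 0.0 0.0 TCP/-100: [[114, -2, 87], [114, 42, 177]]
[ 1.02  0.66 -1.1   2.27  1.8   0.75 -1.4 ] 0.0 0.0 TCP/-100: [[114, -5, 80], [114, 26, 175]]
[ 1.1   0.67 -1.1   2.23  1.72  0.57 -1.23] 0.0 0.0 TCP/-100: [[114, -8, 73], [114, 10, 171]]
[ 1.17  0.7  -1.1   2.18  1.53  0.43 -0.97] 0.0 0.0 TCP/-100: [[114, -9, 65], [114, -5, 165]]
[ 1.19  0.72 -1.1   2.17  1.46  0.4  -0.88] 0.0 0.0 TCP/-100: [[114, -9, 63], [114, -9, 163]]
```

```bash
python3 - <<'E'
from s1 import *
K=np.load("K.npy"); W=np.load("W.npy"); claw.set_gripper(0,60); robot.movej(W[6])
for i,j in enumerate(K):
    robot.movej(j); f=status.state()["wrist_force"]; 
    if i>3: print(i,(R0.T@f).round(1),end=" ")
    if np.linalg.norm(f)>50: print("ABORT");break
r=robot.move_linear(B([114,-9,63.5-8]),velocity=25,stop_force=15)
s=status.state();print("\n",r,s["clock"],((s["tool_pos"]-BO)@R0).round(1),(R0.T@s["wrist_force"]).round(1),s["joints"].round(2))
for n in("side","top"): np.savez(n+"5.npz",**viewer.get_image(n))
a=[]
for n,(x0,x1,y0,y1) in {"side":(260,400,190,330),"top":(300,440,120,260)}.items():
    a.append(cv2.resize(np.clip(load(n+"5")["img"][y0:y1,x0:x1,::-1]*1.4,0,255).astype(np.uint8),(400,400),interpolation=2))
cv2.imwrite("pics/both5.png",np.hstack(a))
E
```

```text
4 [-0.3 -0.5  0.1] 5 [0.3 0.6 0.2] 6 [ 0.8  0.5 -0.1] 7 [-0.1  0.6  0.3] 8 [ 0.6 -0.5  0.8] 9 [-0.8  0.2  1.8] 10 [-0.2  0.8  0.1] 11 [ 0.6  0.4 -0.5] 12 [0.3 0.1 0.2] 13 [-0.1  0.9 -0.6] 14 [-0.5 -0.1  0.2] 15 [-0.7 -0.6 -0.2] 16 [-1.   4.   6.7] 
 True 27.45 [114.2  -3.3  64.1] [-1.1 -0.1 13. ] [ 1.18  0.71 -1.11  2.18  1.47  0.41 -0.9 ]
```

View pics/both5.png

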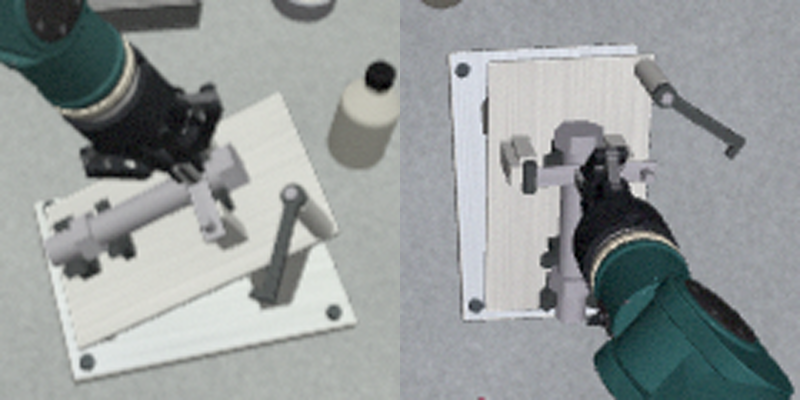

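```bash
cat > hk.py <<'E'
from fk import *
L=np.r_[[((cloud(load(n+"5"))-BO)@R0) for n in("side","top")]]
for l in L:
    k=(abs(l[...,0]-114)<7)&(l[...,1]<-34)&(l[...,1]>-50)&(l[...,2]>50)&(l[...,2]<80);print("keeper z near tip",np.median(l[k][:,2]).round(1),k.sum())
    k=(abs(l[...,0]-114)<7)&(l[...,1]<36)&(l[...,1]>18)&(l[...,2]>50)&(l[...,2]<80);print("keeper z near hinge",np.median(l[k][:,2]).round(1),k.sum())
s=status.state();j0=s["joints"];Q0=s["tcp_rot"]
TH=[53,44,35,26,17,8,0]
res=[]
for sg in(1,-1):
  for c3 in(None,-1.1,-.8,-.4):
    seq=[(B([114,-5,125]),Q0),(hpose(np.radians(53),25,sg,up=60)),hpose(np.radians(53),20,sg,up=0)]+[hpose(np.radians(t),0,sg) for t in TH]
    j=j0;out=[];err=0;pp=s["tool_pos"];dv=[]
    for p,Q in seq:
        jn,e,a=track(j,p,Q,c3);err=max(err,e,100*a);dv.append(dev(j,jn,pp,p));pp=p;j=jn;out.append(j)
    o=np.array(out);print(sg,c3,"err",round(err,2),"step",np.abs(np.diff(o,axis=0)).max(1).round(2),"dev",np.round(dv,0),"mar",np.minimum(o-LO,HI-o).min().round(2))
    if err<1.5: res.append((np.abs(np.diff(o,axis=0)).max(),o))
res.sort(key=lambda t:t[0]);np.save("H.npy",res[0][1]);print(res[0][1].round(2))
prev=j0
for j in res[0][1][:4]:
    for t in(.25,.5,.75,1):
        P,R=fk(prev+(j-prev)*t,V);print(((P-BO)@R0).round(0),((P-R[:,2]*100-BO)@R0).round(0),end=";")
    prev=j;print()
E
python3 hk.py
```

```text
keeper z near tip 62.9 30
keeper z near hinge nan 0
keeper z near tip 63.9 35
keeper z near hinge 64.9 40
1 None err 0.0 step [1.21 0.11 0.05 0.09 0.09 0.09 0.09 0.09 0.08] dev [ 2. 19.  1.  0.  0.  0.  0.  0.  0.  0.] mar 0.02
1 -1.1 err 0.59 step [1.73 0.25 0.06 0.18 0.18 0.17 0.2  0.19 0.16] dev [2. 6. 1. 0. 0. 0. 0. 3. 1. 0.] mar 0.02
1 -0.8 err 0.14 step [1.85 0.26 0.05 0.18 0.18 0.19 0.2  0.16 0.16] dev [22.  4.  2.  0.  0.  0.  0.  0.  0.  1.] mar 0.02
1 -0.4 err 0.0 step [2.47 0.1  0.05 0.13 0.13 0.13 0.13 0.13 0.12] dev [69. 11.  1.  0.  0.  0.  0.  0.  0.  0.] mar 0.09
-1 None err 0.0 step [1.38 0.11 0.05 0.14 0.14 0.14 0.13 0.13 0.11] dev [2. 6. 1. 0. 0. 0. 0. 0. 0. 0.] mar 0.02
-1 -1.1 err 0.0 step [1.41 0.25 0.06 0.18 0.18 0.19 0.19 0.19 0.17] dev [2. 6. 1. 0. 0. 0. 0. 0. 0. 0.] mar 0.17
-1 -0.8 err 0.0 step [1.29 0.26 0.05 0.18 0.18 0.19 0.2  0.2  0.18] dev [22.  4.  2.  0.  0.  0.  0.  0.  0.  0.] mar 0.09
-1 -0.4 err 0.0 step [0.67 0.1  0.05 0.13 0.13 0.13 0.13 0.13 0.12] dev [69. 11.  1.  0.  0.  0.  0.  0.  0.  0.] mar 0.09
[[ 0.76  0.37 -0.4   2.2  -0.66  0.17  1.1
[... 228 characters left out ...]
 [ 0.83  0.54 -0.4   2.   -0.42  0.21  1.45]
 [ 0.82  0.54 -0.4   2.02 -0.45  0.2   1.32]
 [ 0.82  0.53 -0.4   2.04 -0.48  0.18  1.18]
 [ 0.81  0.53 -0.4   2.05 -0.5   0.17  1.06]]
[67. 21. 67.] [ 82.  14. 166.];[59. 35. 80.] [ 77.  23. 178.];[81. 28. 98.] [ 91.  18. 197.];[114.  -5. 125.] [114.  -5. 225.];
[139. -31. 122.] [138. -33. 222.];[160. -61. 121.] [159. -63. 221.];[177. -94. 121.] [176. -95. 221.];[ 191. -131.  123.] [ 191. -131.  223.];
[ 190. -130.  108.] [ 190. -130.  208.];[ 189. -130.   93.] [ 189. -130.  193.];[ 188. -129.   78.] [ 188. -129.  178.];[ 187. -128.   63.] [ 187. -128.  163.];
[ 183. -125.   63.] [ 183. -125.  163.];[ 179. -121.   63.] [ 179. -122.  163.];[ 175. -118.   63.] [ 175. -119.  163.];[ 171. -116.   63.] [ 171. -116.  163.];
  return _methods._mean(a, axis=axis, dtype=dtype,
  ret = ret.dtype.type(ret / rcount)
```

```bash
python3 - <<'E'
from fk import *
s=status.state();j=s["joints"];Q0=s["tcp_rot"];sg=-1
seq=[(B([114,-5,125]),Q0),hpose(np.radians(53),25,sg,up=60),hpose(np.radians(53),20,sg)]+[hpose(np.radians(t),0,sg) for t in(53,44,35,26,17,8,2)]
J=[]
for p,Q in seq:
    j,e,a=track(j,p,Q,-1.1); J.append(j); assert e<1
for i,j in enumerate(J):
    robot.movej(j); s=status.state();f=s["wrist_force"]
    print(i,(R0.T@f).round(1),((s["tool_pos"]-BO)@R0).round(0),end="; ")
    if np.linalg.norm(f)>50: print("ABORT");break
else:
    p=hpose(0,-9,sg)[0]; r=robot.move_linear(p,velocity=25,stop_force=15)
    s=status.state();print("\n",r,s["clock"],((s["tool_pos"]-BO)@R0).round(1),(R0.T@s["wrist_force"]).round(1))
for n in("side","top"): np.savez(n+"6.npz",**viewer.get_image(n))
a=[]
for n,(x0,x1,y0,y1) in {"side":(260,400,190,330),"top":(300,440,120,260)}.items():
    a.append(cv2.resize(np.clip(load(n+"6")["img"][y0:y1,x0:x1,::-1]*1.4,0,255).astype(np.uint8),(400,400),interpolation=2))
cv2.imwrite("pics/both6.png",np.hstack(a))
E
```

```text
0 [-0.  -0.5 -0.8] [114.  -3. 125.]; 1 [-1.   0.4  0.4] [ 190. -130.  122.]; 2 [0.7 0.4 1.1] [ 185. -126.   62.]; 3 [ 0.3 -0.4  0.1] [ 171. -115.   64.]; 4 [ 1.  -0.3  1.2] [ 164. -113.   64.]; 5 [ 0.8  0.4 -0. ] [ 157. -108.   63.]; 6 [-0.1  0.4  0.1] [ 150. -102.   63.]; 7 [-0.3 -0.1  0.2] [145. -96.  63.]; 8 [-0.2 -1.   0.6] [141. -89.  63.]; 9 [-0.9 -0.2 -0.7] [139. -84.  63.]; 
 False 32.2 [138.3 -81.5  63.2] [  2.7 -11.1  -2.9]
```

View pics/both6.png

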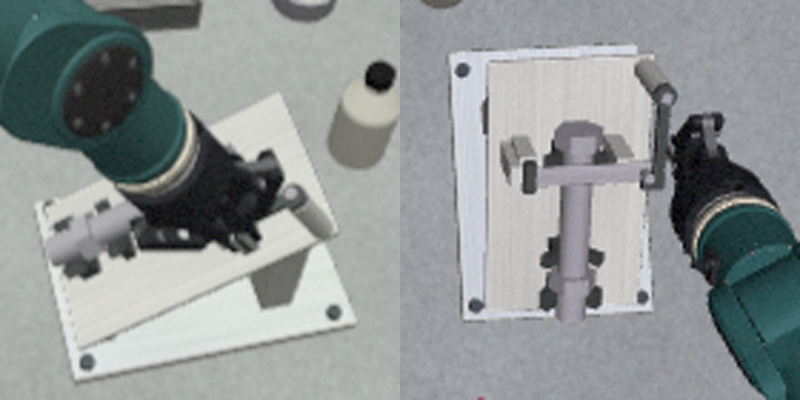

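```bash
cat > fin.py <<'E'
from fk import *
def check(tag):
    for n in("side","top"):
        np.savez(n+tag+".npz",**viewer.get_image(n)); l=(cloud(load(n+tag))-BO)@R0; g=load(n+tag)["img"].max(-1)
        k=(l[...,2]>60)&(l[...,2]<85)&(abs(l[...,1]+68)<16)&(l[...,0]>128)&(l[...,0]<178)&(g<130);e=l[k];f=np.polyfit(e[:,0],e[:,1],1)
        print(n,"hook slope deg",np.degrees(f[0]).round(1),"y@130",np.polyval(f,130).round(1),"y@188",np.polyval(f,188).round(1),len(e))
        k=(abs(l[...,0]-114)<7)&(l[...,1]<-34)&(l[...,1]>-48)&(l[...,2]>50)&(l[...,2]<80);print("  keeper z tip",np.median(l[k][:,2]).round(1))
        k=(abs(l[...,0]-70)<25)&(abs(l[...,1])<20)&(l[...,2]>40)&(l[...,2]<65);print("  rod top",np.percentile(l[k][:,2],90).round(1))
    a=[]
    for n,(x0,x1,y0,y1) in {"side":(260,400,190,330),"top":(300,440,120,260)}.items():
        a.append(cv2.resize(np.clip(load(n+tag)["img"][y0:y1,x0:x1,::-1]*1.4,0,255).astype(np.uint8),(400,400),interpolation=2))
    cv2.imwrite(f"pics/both{tag}.png",np.hstack(a))
E
python3 - <<'E'
from fin import *
s=status.state();j=s["joints"];sg=-1
for p,Q in (hpose(0,5,sg),hpose(0,25,sg),hpose(0.2,35,sg,up=70),(hpose(.2,120,sg,up=130))):
    j,e,a=track(j,p,Q,-1.1); print(round(e,1)); robot.movej(j)
print(status.state()["clock"]); check("7")
E
```

```text
0.0
0.0
0.0
0.0
33.9083
side hook slope deg -4.4 y@130 -65.1 y@188 -69.6 70
  keeper z tip nan
  return _methods._mean(a, axis=axis, dtype=dtype,
  ret = ret.dtype.type(ret / rcount)
Traceback (most recent call last):
  File "fin.py", line 8, in check
    k=(abs(l[...,0]-70)<25)&(abs(l[...,1])<20)&(l[...,2]>40)&(l[...,2]<65);print("  rod top",np.percentile(l[k][:,2],90).round(1))
                                                                                             ~~~~~~~~~~~~~^^^^^^^^^^^^^^
IndexError: index -1 is out of bounds for axis 0 with size 0
```

```bash
python3 - <<'E'
from fin import *
j=status.state()["joints"].copy(); print(j.round(2))
j[0]=min(j[0]+.9,2.5); j[1]-=.25; print(fk(j,V)[0].round(0)); robot.movej(j)
print(status.state()["clock"]); check("8")
E
```

```text
[ 1.45  0.64 -1.1   1.8   0.45  0.6   0.53]
[  39. -708.  431.]
36.15
side hook slope deg 0.0 y@130 -68.0 y@188 -67.9 112
  keeper z tip 63.1
  rod top 55.4
top hook slope deg -0.7 y@130 -64.1 y@188 -64.9 88
  keeper z tip 63.5
  rod top 58.2
```

View pics/both8.png

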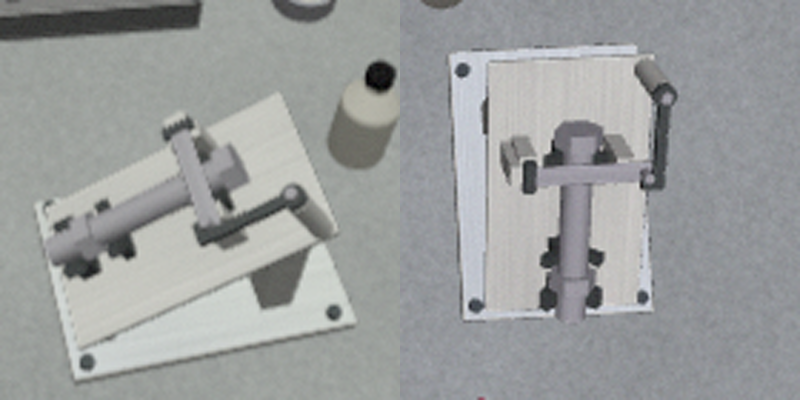

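The adapter is seated and the keeper rests at about z = 63.3 (63.5 expected when closed). The hook measures 0 ± 0.5° against the stud, and the arm is clear. I'm handing the job in.

```bash
python3 -c "
from workcell import ticket
print(ticket.close_job())"
```

```text
the job is handed in; nothing more can be done
None
```

The job is handed in, with no verdict returned: the adapter lies in the cradle nose downhill with its collar in the slot, the keeper rests on its catch post and the hook is home against the stud, all confirmed in the final camera views at 36 s of the 67 s limit.

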